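# Close up the shoe-care box

## Task

Close up the wooden shoe-care box on the cobbler's bench: first push the upright inner flap down flat over its compartment, then push the open hinged cover over and down until it is fully shut, swinging it without slamming. Leave everything else in and around the box where it is.

Things in the scene. Friction and masses are not known exactly. Their poses are not given: they have to be found in the camera images.
- box: Open wooden box screwed to the bench, 200 mm along its own x, 260 mm along its own y, 80 mm high, walls 8 mm. Origin: centre of its underside, on the bench. Its y axis runs along both hinges. The cover is hinged on the rim of its +x side, the inner flap just inside its -x wall; a divider, top edge 58 mm above the bench, crosses it at x = +12 mm. The box turns by up to about 20 degrees either way from having its +x side to the robot's left.
- cover (a joint): Angle of the box's cover (rad), a plain wooden panel without handle, 200 x 260 mm, 10 mm thick, about 0.3 kg. 0 = shut, lying flat on the rim (a hard stop; top face then 90 mm above the bench); pi/2 = standing upright; the stop is at 2.0, leaning outwards. It starts at 1.65 to 1.95. Its hinge is stiff: it stays where it is left at any angle, and takes about 3 to 6 N near the free edge to move.
- cover_hinge (a point): Middle of the cover's hinge line, on the rim of the box's +x side (x = +100 mm, 80 mm above the bench). Shut, the cover reaches from here towards the box's -x side, its underside level with this point. Axes turn with the cover; when shut they are parallel to the box's.
- cover_edge (a point): Middle of the cover's free edge, on its outer face (the top face when shut): 200 mm from the hinge line, 10 mm off the underside's plane. Axes turn with the cover.
- flap (a joint): Angle of the inner flap (rad), a plain plywood panel 102 mm from hinge to free edge, 236 mm along the hinge, 6 mm thick, about 0.1 kg. 0 = folded down flat (a hard stop), lying inside the box over the -x compartment, top face 68 mm above the bench, 12 mm below the rim; pi/2 = standing upright; the stop is at 1.75. It starts at 1.35 to 1.7. Its hinge is stiff: it stays where it is left, and takes 1 to 3 N near the free edge to move. Standing up it is in the way of the cover.
- flap_hinge (a point): Middle of the flap's hinge line (box x = -88 mm, 62 mm above the bench). Folded down, the flap reaches from here towards the box's +x side, its underside level with this point. Axes turn with the flap; when folded down they are parallel to the box's.
- flap_edge (a point): Middle of the flap's free edge, on the face that is on top when folded down and looks out of the box (to its -x side) when upright: 102 mm from the hinge line, 6 mm off the underside's plane. Axes turn with the flap.
- polish_tin: Bystander: round polish tin, 69 mm wide, 26 mm high, loose in the box under where the flap folds. Origin: centre of its underside.
- shoe_brush: Bystander: wooden shoe brush 45 x 120 mm, 40 mm high, loose in the box's +x compartment. Origin: centre of its underside.
- glue_jar: Bystander: capped amber jar, 60 mm wide, 85 mm high, about 100 mm off the box's -x side, towards one of its ends. Origin: centre of its underside.
- tin_stack: Bystander: two stacked polish tins in one piece, 69 mm wide, 52 mm high, about 100 mm off the box's -x side, towards one of its ends. Origin: centre of its underside.
- hammer: Bystander: hammer 260 mm long lying about 60 mm beyond the box's end that is away from the robot (box y about -190 mm), roughly along the box's x axis. Origin: under its middle, x axis along it.
- heel_block: Bystander: black rubber heel 75 x 60 mm, 22 mm high, lying about 270 mm from the box's middle on its +x side. Origin: on its underside.
- awl: Bystander: awl with wooden handle, 170 mm long, lying on the right of the bench. Origin: under its middle, x axis along it.
- nail_cup: Bystander: steel cup, 80 mm wide, 60 mm high, on the left of the bench. Origin: centre of its underside.

How it is judged:
By the outcome, as a careful person would: the job done as asked, in the order asked, and still so for the second after the job is handed in, with the robot touching nothing.
It also fails if it takes over 56 s, if anything falls off the work surface, if the arm or the gripper's body presses on something with over 40 N, if the wrist force passes 120 N, or if a joint passes its speed limit or range.

## Robot

A 6-joint arm with a two-finger parallel gripper is mounted at the origin on the work surface. World frame = base frame: x ahead of the robot, y to its left, z up, the work surface at z = 0. Lengths are in m, angles in rad, forces in N, time in s.
With the tool pointing down it reaches from about 0.35 to 0.85 m from the base axis. Payload 8.1 kg.
Tool frame: the origin (TCP) lies where the fingers leave the gripper's body, on its centre line; the fingertips stand 84 mm ahead of it and the grasp point (between the pads) lies ahead of it (r.pinch_z is the z of the grasp point in the tool frame, in m); z points along the fingers, y is the line along which they close (so a half turn about z gives the same grasp; the last joint's range is limited). The gripper opens to 93 mm and grips with 3 to 60 N. Pads are 15 mm wide; open, the fingers measure 128 mm over their backs; the gripper's body (75 mm by 188 mm) begins 65 mm behind the grasp point.
Start: joints at [1.12, 0.13, 1.488, -0, 1.523, -0.085], TCP at [0.215, 0.56, 0.303] pointing down, gripper open.
Joint ranges: [-2.96, 2.96], [-0.89, 2.26], [0.02, 2.5], [-1.34, 4.48], [0, 2.73], [-2.66, 2.66]. Speed limits (rad/s): [2.39, 2.39, 2.79, 3.14, 3.14, 3.14].

## Interface

Orientations are given as a unit quaternion [x, y, z, w].
In Python, from station import r gives the robot as it stands. The module is installed in compiled form; this text tells all that it offers.
- The arm moves only by the tool step_arm, never from a script. Its argument "series" is a list of rows, each a list of 7 numbers: the shift along the tool's x, y, z in mm, then the turn, a rotation vector about the tool's x, y, z in degrees, then the closure, from 0 (fully open) to 1 (shut). A call has 1 to 8 rows; each row shifts and turns the commanded pose from where the row before left it, along the tool's axes as they then stand; what a row does not reach is not made up. A row lasts 1/10 s, in which the tool goes at most 50 mm and 8.59 degrees, less where a joint would pass 70% of its speed; a pose out of reach is approached as far as the arm can. A call with a gripper value outside its range is refused whole. The fingers move at their own pace and stop on an object; the grip force is fixed at half the most. Time passes only in rows, so rows that do not move let the fingers close. It gives the time, the measured TCP pose, the force, the opening and the grip force at its end, in the units of the state.
- r.read_state(): the state, without advancing time (a new reading comes with each control period).
- r.capture(name): name is "scene" or "top" or "wrist"; returns a dict with "pixels" (480x640x3 uint8, red, green, blue), "K" (3x3 intrinsics, pixels), "R" (3x3) and "t" (3): a world point X has camera coordinates R X + t; the wrist camera has in their place "hand_eye" (4x4, takes a point from camera to tool coordinates, whose origin is the TCP and whose axes are the flange's). Camera axes: x right, y down, z forward; pixel columns grow to the right and rows downward; lengths in m; the calibration is good to about 2 mm. A picture is of the moment at which its call begins: read the wrist's pose just before it. There is no depth.
- r.hand_in(): hands the job in; it is judged then, once.
The state is a dict: "time_s": time; "q": joint angles; "qvel": joint speeds; "effort": joint torques, N m; "tcp_pos": TCP position; "eef_rot": TCP orientation; "ft_force": force on the tool from outside, world axes, zero at the start; "ft_torque": the same for the moment, N m; "width": opening from 0.0 (shut) to 1.0 (fully open); "grasp_force": force on a finger pad.
Only numpy, scipy, OpenCV 4.12 (cv2) and the standard library are available. Lean on these libraries where they do the work, as an engineer would, in place of code of your own. Each camera call takes 0.05 s, during which the arm holds its last target. There are 200 camera calls.

## Working session

There is one attempt and no reset: what is moved stays moved. The work goes in short steps, Python scripts to look and compute and a tool call to move; the robot and the scene stay as the last step left them, time stands still between calls to the robot, and variables do not carry over. Pictures are saved under pics/ and viewed, at most 10 in all, crops included, and the job is handed in when it is done.

Besides the shell and the picture viewer there is one more tool, called in YAML: its name, and indented under it one key for each argument. step_arm: Moves the arm, as the interface text tells. Its arguments: {"type":"object","properties":{"series":{"type":"array","items":{"type":"array","items":{"type":"number"}}}},"required":["series"]}

```bash
mkdir -p pics; python3 - <<'E'
from station import r
import cv2,pickle
d={}
for n in("scene","top"):
    c=r.capture(n);d[n]=c;cv2.imwrite(f"pics/{n}0.png",c["pixels"][:,:,::-1])
    print(n,c["K"],c["R"],c["t"])
pickle.dump(d,open("c0.pkl","wb"))
s=r.read_state();print(s["time_s"],s["tcp_pos"],s["eef_rot"],s["ft_force"],r.pinch_z)
E
```

```text
scene [[471.61320771   0.         318.08795886]
 [  0.         471.61320771 234.76971128]
 [  0.           0.           1.        ]] [[ 0.3755768   0.92678486 -0.00344943]
 [ 0.49968469 -0.20562753 -0.84144669]
 [-0.78054935  0.31430423 -0.54032913]] [-0.22078516 -0.21829266  1.72697597]
top [[517.35823673   0.         313.92959351]
 [  0.         517.35823673 251.61380899]
 [  0.           0.           1.        ]] [[ 0.01206814 -0.9998524  -0.01222853]
 [-0.99928197 -0.01162019 -0.03606263]
 [ 0.03591521  0.01265495 -0.99927471]] [-0.01395062  0.57300441  1.48410304]
0.1 [0.21443289 0.55994975 0.30175821] [ 1.81892772e-01  9.83317991e-01 -8.33856098e-04 -2.31183454e-04] [-0.33443171  0.05690403  0.52718352] 0.0653
```

View pics/scene0.png

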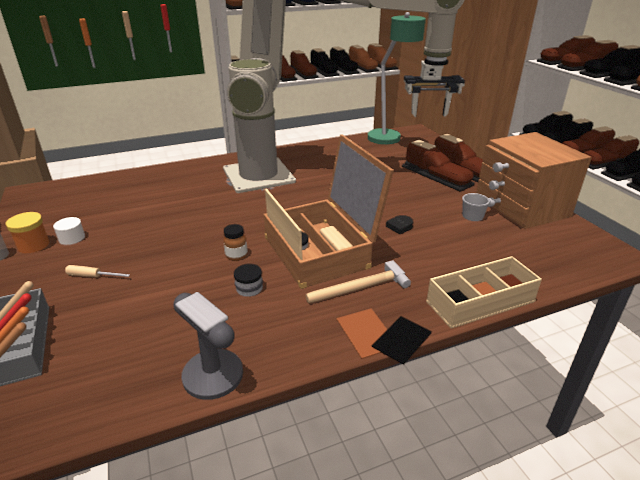

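View pics/top0.png

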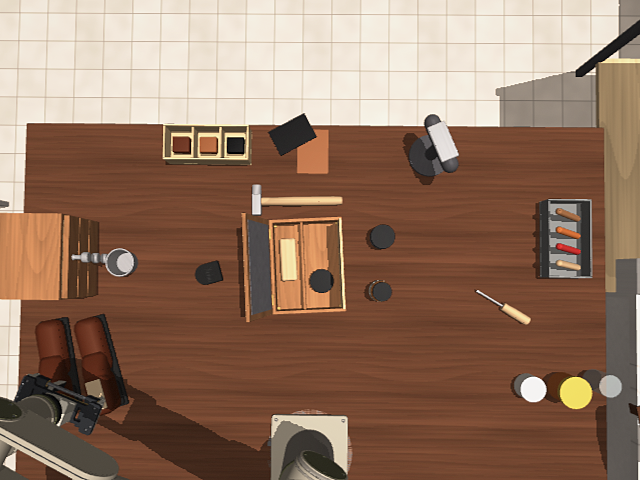

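The scene view shows the flap upright at about (285,225) and the cover leaning out at about (360,190). In the top view the box spans about (270,217) to (345,313). I'll zoom in for the corners.

```bash
python3 - <<'E'
import cv2,numpy as np
a=cv2.imread("pics/top0.png")[200:330,230:360]
b=cv2.imread("pics/scene0.png")[130:290,255:395]
a=cv2.resize(a,None,fx=4,fy=4,interpolation=cv2.INTER_CUBIC);cv2.imwrite("pics/ta.png",a)
cv2.imwrite("pics/sb.png",cv2.resize(b,None,fx=3.5,fy=3.5,interpolation=cv2.INTER_CUBIC))
E
```

```text
(no output)
```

View pics/ta.png

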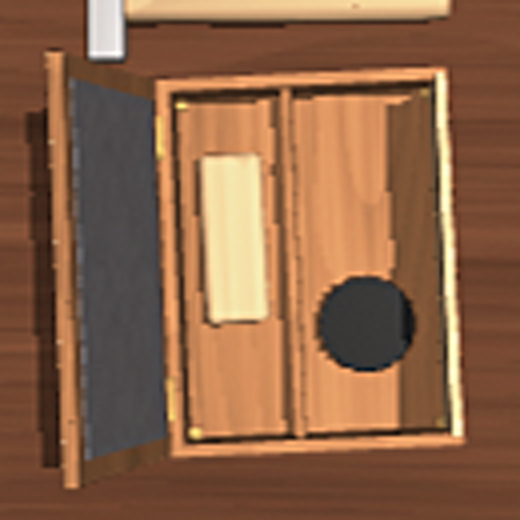

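View pics/sb.png

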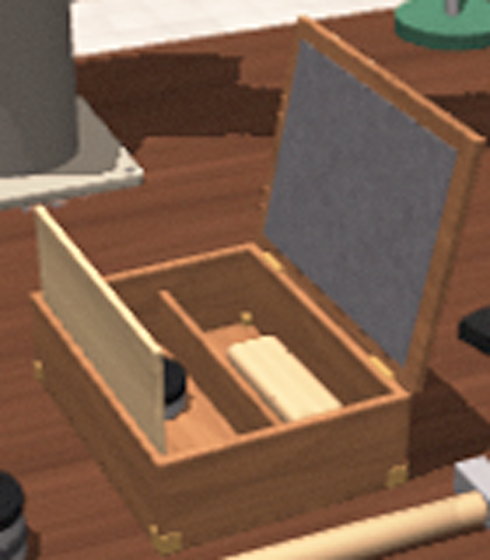

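```bash
cat > h.py <<'E'
import numpy as np
def cov(c,s,n,y): return np.array([.1-s*np.cos(c)+n*np.sin(c),y,.08+s*np.sin(c)+n*np.cos(c)])
def flp(f,s,n,y): return np.array([-.088+s*np.cos(f)-n*np.sin(f),y,.062+s*np.sin(f)+n*np.cos(f)])
def W(p,b):
    c,s=np.cos(p[2]),np.sin(p[2]); return np.array([p[0]+c*b[0]-s*b[1],p[1]+s*b[0]+c*b[1],b[2]])
def proj(C,X):
    v=C["K"]@(C["R"]@X+C["t"]); return v[:2]/v[2]
E
python3 - <<'E'
import pickle,numpy as np
from h import *
from scipy.optimize import least_squares
d=pickle.load(open("c0.pkl","rb"))
f=lambda x,y:lambda p:np.array([x,y,.08])
T=lambda u,v:("top",np.array([(u+.5)/4-.5+230,(v+.5)/4-.5+200]))
S=lambda u,v:("scene",np.array([(u+.5)/3.5-.5+255,(v+.5)/3.5-.5+130]))
O=[(T(156,82),f(.1,-.13)),(T(174,457),f(.1,.13)),
(S(33,295),f(-.1,.13)),(S(160,463),f(-.1,-.13)),(S(408,397),f(.1,-.13)),(S(250,246),f(.1,.13)),
(S(458,152),lambda p:cov(p[3],.2,0,-.13)),(S(484,142),lambda p:cov(p[3],.2,.01,-.13)),
(T(48,52),lambda p:cov(p[3],.2,.01,-.13)),(T(66,488),lambda p:cov(p[3],.2,.01,.13)),(T(80,486),lambda p:cov(p[3],.2,0,.13)),
(S(37,208),lambda p:flp(p[4],.102,.006,.118)),(S(162,352),lambda p:flp(p[4],.102,.006,-.118)),
]
R=lambda p:np.concatenate([proj(d[o[0]],W(p,g(p)))-o[1] for o,g in O])
s=least_squares(R,[.57,0,1.57,1.8,1.5],loss="soft_l1")
p=s.x;print(p.round(4));print(R(p).reshape(-1,2).round(1))
pickle.dump(p,open("p.pkl","wb"))
for n,b in [("flap edge",flp(p[4],.102,.006,0)),("cov edge",cov(p[3],.2,.01,0)),("near end",np.array([0,.13,.08]))]: print(n,b.round(3),W(p,b).round(3))
E
```

```text
[0.5354 0.0108 1.6332 1.7485 1.5407]
[[-0.2 -1. ]
 [-0.2 -0.4]
 [-1.3 -0.3]
 [-0.5  0.5]
 [ 0.2 -0.8]
 [ 0.1 -1.1]
 [ 3.6 -3.9]
 [-0.3 -1.1]
 [-0.3 -0.6]
 [ 0.2 -0.3]
 [ 0.7  0. ]
 [ 0.1 -1.1]
 [-0.5 -0.7]]
flap edge [-0.091  0.     0.164] [ 0.541 -0.08   0.164]
cov edge [0.145 0.    0.275] [0.526 0.156 0.275]
near end [0.   0.13 0.08] [0.406 0.003 0.08 ]
```

Box at (0.535, 0.011), yaw 93.6°, cover about 1.75, flap about 1.54; residuals are mostly 1 px or less, with one cover corner off by 4–5 px. I'll raise the tool, turn it so that tool x is box x, and close the fingers.

step_arm:
  series:
    - [0,0,-15,0,0,8.2,1]
    - [0,0,-15,0,0,8.2,1]
    - [0,0,-15,0,0,8.2,1]
    - [0,0,-15,0,0,8.2,1]
    - [0,0,-15,0,0,8.2,1]
    - [0,0,-15,0,0,8.2,1]
    - [0,0,-15,0,0,8.2,1]
    - [0,0,-15,0,0,8.2,1]

```text
time_s: 0.9
tcp_pos: [0.2145, 0.5602, 0.4227]
eef_rot: [0.688, 0.726, -0.001, 0.0]
ft_force: [-0.8, 1.2, 0.6]
width: 0.358
grasp_force: 0.0
```

step_arm:
  series:
    - [-30,14,0,0,0,0,1]
    - [-38,15,0,0,0,0,1]
    - [-38,15,0,0,0,0,1]
    - [-38,15,0,0,0,0,1]
    - [-38,15,0,0,0,0,1]
    - [-38,15,0,0,0,0,1]
    - [-38,15,0,0,0,0,1]
    - [-38,15,0,0,0,0,1]

```text
time_s: 1.7
tcp_pos: [0.3514, 0.2704, 0.4224]
eef_rot: [0.685, 0.728, -0.0, -0.0]
ft_force: [-0.1, 0.9, 0.2]
width: 0.004
grasp_force: 0.0
```

```bash
cat >> h.py <<'E'
def show():
    from station import r; import pickle
    from scipy.spatial.transform import Rotation as Ro
    p=pickle.load(open("p.pkl","rb")); s=r.read_state()
    M=Ro.from_quat(s["eef_rot"]).as_matrix(); X=np.array([np.cos(p[2]),np.sin(p[2]),0]);Y=np.array([-X[1],X[0],0])
    t=s["tcp_pos"]+.084*M[:,2]; d=t-np.array([p[0],p[1],0])
    print("t",round(s["time_s"],2),"tip box mm",(1e3*np.array([d@X,d@Y,t[2]])).round(1),"toolx in box",(X@M[:,0]).round(3),(Y@M[:,0]).round(3),"toolz",M[:,2].round(3),"F",s["ft_force"].round(2),"w",s["width"],"q",s["q"].round(2))
E
python3 -c "from h import *;show()"
```

```text
t 1.7 tip box mm [270.5 167.5 338.4] toolx in box 1.0 -0.002 toolz [-0. -0. -1.] F [-0.11  0.95  0.22] w 0.0043618208788635884 q [ 0.54 -0.31  1.69 -0.    1.77  0.48]
```

step_arm:
  series:
    - [-38,15,0,0,0,0,1]
    - [-38,15,0,0,0,0,1]
    - [-38,15,0,0,0,0,1]
    - [-38,15,0,0,0,0,1]
    - [-38,15,0,0,0,0,1]
    - [-38,15,0,0,0,0,1]
    - [-38,15,0,0,0,0,1]
    - [-38,15,0,0,0,0,1]

```text
time_s: 2.5
tcp_pos: [0.4895, -0.026, 0.4224]
eef_rot: [0.686, 0.728, -0.0, -0.0]
ft_force: [1.8, -0.4, 0.0]
width: 0.006
grasp_force: 0.0
```

step_arm:
  series:
    - [-35,15,0,0,0,0,1]
    - [-35,15,0,0,0,0,1]
    - [-30,15,0,0,0,0,1]
    - [-16,2,20,0,0,0,1]
    - [0,0,40,0,0,0,1]
    - [0,0,40,0,0,0,1]
    - [0,0,40,0,0,0,1]
    - [0,0,40,0,0,0,1]

```text
time_s: 3.3
tcp_pos: [0.5426, -0.1372, 0.2407]
eef_rot: [0.686, 0.728, -0.0, -0.0]
ft_force: [0.2, -0.2, 0.5]
width: 0.004
grasp_force: 0.0
```

```bash
python3 -c "
from h import *;show()
from station import r;import cv2
cv2.imwrite('pics/s1.png',cv2.resize(r.capture('scene')['pixels'][100:300,220:420,::-1],None,fx=2.5,fy=2.5))"
```

```text
t 3.3 tip box mm [-148.2    2.1  156.7] toolx in box 1.0 -0.003 toolz [-0.001  0.    -1.   ] F [ 0.22 -0.24  0.52] w 0.0040525481649748025 q [-0.34  0.06  1.68  0.    1.4  -0.4 ]
```

View pics/s1.png

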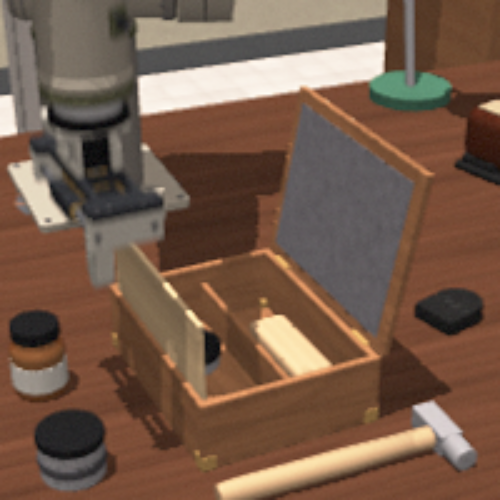

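step_arm:
  series:
    - [15,0,9,0,0,0,1]
    - [15,0,6,0,0,0,1]
    - [10,0,0,0,0,0,1]
    - [9,0,0,0,0,0,1]
    - [9,0,1,0,0,0,1]
    - [9,0,2,0,0,0,1]
    - [8,0,3,0,0,0,1]
    - [7,0,4,0,0,0,1]

```text
time_s: 4.15
tcp_pos: [0.5384, -0.0547, 0.218]
eef_rot: [0.686, 0.728, 0.0, 0.0]
ft_force: [0.4, -0.1, 2.2]
width: 0.005
grasp_force: 0.8
```

```bash
python3 -c "
from h import *;show()"
```

```text
t 4.15 tip box mm [-65.6   1.  134. ] toolx in box 1.0 -0.002 toolz [ 0.001 -0.    -1.   ] F [ 0.4  -0.1   2.21] w 0.0051978749934404956 q [-0.2   0.03  1.75  0.    1.36 -0.26]
```

step_arm:
  series:
    - [8,0,3,0,0,0,1]
    - [7,0,4,0,0,0,1]
    - [7,0,5,0,0,0,1]
    - [6,0,6,0,0,0,1]
    - [5,0,6,0,0,0,1]
    - [5,0,7,0,0,0,1]
    - [4,0,7,0,0,0,1]
    - [3,0,7,0,0,0,1]

```text
time_s: 4.95
tcp_pos: [0.5354, -0.0101, 0.172]
eef_rot: [0.686, 0.728, -0.0, -0.0]
ft_force: [0.4, -0.6, 0.4]
width: 0.004
grasp_force: 0.5
```

step_arm:
  series:
    - [2,0,6,0,0,0,1]
    - [2,0,6,0,0,0,1]
    - [1,0,5,0,0,0,1]
    - [0,0,3,0,0,0,1]
    - [0,0,2,0,0,0,1]

```text
time_s: 5.45
tcp_pos: [0.5351, -0.0052, 0.152]
eef_rot: [0.686, 0.728, -0.0, -0.0]
ft_force: [-13.8, 2.1, 28.1]
width: 0.008
grasp_force: 13.8
```

```bash
python3 -c "
from h import *;show()"
```

```text
t 5.45 tip box mm [-16.    1.3  68. ] toolx in box 1.0 -0.002 toolz [-0.001  0.    -1.   ] F [-13.78   2.07  28.14] w 0.007567701372648375 q [-0.11  0.08  1.82  0.    1.24 -0.17]
```

The flap is at its stop: tip height 68 mm, 28 N. I'll lift straight up, go over the cover and check.

step_arm:
  series:
    - [0,0,-15,0,0,0,1]
    - [0,0,-40,0,0,0,1]
    - [0,0,-40,0,0,0,1]
    - [0,0,-40,0,0,0,1]
    - [0,0,-40,0,0,0,1]
    - [0,0,-40,0,0,0,1]
    - [0,0,-40,0,0,0,1]
    - [0,0,-20,0,0,0,1]

```text
time_s: 6.25
tcp_pos: [0.5356, -0.0056, 0.4309]
eef_rot: [0.686, 0.728, 0.002, 0.002]
ft_force: [-0.6, -0.6, -0.1]
width: 0.002
grasp_force: 0.0
```

step_arm:
  series:
    - [20,0,0,0,0,0,1]
    - [35,0,0,0,0,0,1]
    - [35,0,0,0,0,0,1]
    - [35,0,0,0,0,0,1]
    - [35,0,0,0,0,0,1]
    - [35,0,0,0,0,0,1]
    - [25,0,0,0,0,0,1]
    - [0,0,0,0,0,0,1]

```text
time_s: 7.05
tcp_pos: [0.5213, 0.2169, 0.4259]
eef_rot: [0.684, 0.729, 0.0, -0.0]
ft_force: [0.8, 0.4, 0.7]
width: 0.008
grasp_force: 0.0
```

```bash
python3 -c "
from h import *;show()
from station import r;import cv2
cv2.imwrite('pics/s2.png',cv2.resize(r.capture('scene')['pixels'][60:300,220:460,::-1],None,fx=2.5,fy=2.5))"
```

```text
t 7.05 tip box mm [206.6   1.3 341.9] toolx in box 1.0 0.001 toolz [-0.     0.001 -1.   ] F [0.83 0.42 0.66] w 0.007523607452485705 q [0.3  0.02 1.39 0.   1.74 0.24]
```

View pics/s2.png

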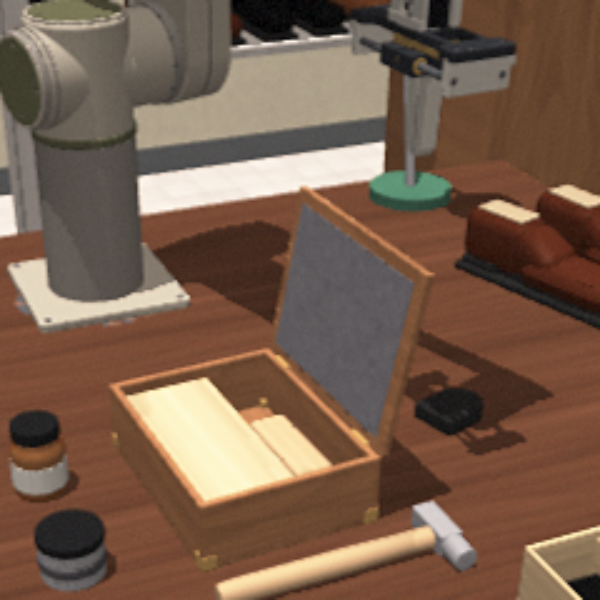

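The flap lies flat and everything else looks unmoved; the fingers are out past the cover. Descend beside the cover's outer face, then swing it.

step_arm:
  series:
    - [0,0,20,0,0,0,1]
    - [0,0,35,0,0,0,1]
    - [0,0,35,0,0,0,1]
    - [0,0,27,0,0,0,1]
    - [-20,0,0,0,0,0,1]
    - [-15,0,0,0,0,0,1]
    - [-10,0,0,0,0,0,1]
    - [0,0,0,0,0,0,1]

```text
time_s: 7.9
tcp_pos: [0.5254, 0.1675, 0.3101]
eef_rot: [0.686, 0.727, 0.001, 0.001]
ft_force: [-0.7, 0.2, 0.2]
width: 0.005
grasp_force: 0.0
```

step_arm:
  series:
    - [-8,0,-2,0,0,0,1]
    - [-8,0,-3,0,0,0,1]
    - [-8,0,-4,0,0,0,1]
    - [-8,0,-4,0,0,0,1]
    - [-8,0,-4,0,0,0,1]
    - [-8,0,-2,0,0,0,1]
    - [-8,0,0,0,0,0,1]
    - [-8,0,0,0,0,0,1]

```text
time_s: 8.7
tcp_pos: [0.5285, 0.1048, 0.328]
eef_rot: [0.686, 0.728, 0.0, 0.0]
ft_force: [-0.3, 4.0, -1.9]
width: 0.007
grasp_force: 1.7
```

```bash
python3 -c "
from h import *;show()"
```

```text
t 8.7 tip box mm [ 94.2   1.  244. ] toolx in box 1.0 -0.002 toolz [ 0.  0. -1.] F [-0.26  4.03 -1.94] w 0.007123377222050929 q [ 0.1  -0.05  1.62  0.    1.56  0.04]
```

step_arm:
  series:
    - [-8,0,1,0,0,0,1]
    - [-8,0,1,0,0,0,1]
    - [-8,0,2,0,0,0,1]
    - [-8,0,2,0,0,0,1]
    - [-8,0,3,0,0,0,1]
    - [-8,0,3,0,0,0,1]
    - [-7,0,3,0,0,0,1]
    - [-7,0,3,0,0,0,1]

```text
time_s: 9.5
tcp_pos: [0.5323, 0.0428, 0.3095]
eef_rot: [0.686, 0.728, 0.0, 0.0]
ft_force: [-0.7, 2.6, 0.5]
width: 0.004
grasp_force: 1.4
```

step_arm:
  series:
    - [-7,0,4,0,0,0,1]
    - [-7,0,4,0,0,0,1]
    - [-7,0,5,0,0,0,1]
    - [-6,0,5,0,0,0,1]
    - [-6,0,5,0,0,0,1]
    - [-6,0,6,0,0,0,1]
    - [-6,0,6,0,0,0,1]
    - [-6,0,6,0,0,0,1]

```text
time_s: 10.3
tcp_pos: [0.5352, -0.0078, 0.2681]
eef_rot: [0.686, 0.728, 0.0, -0.0]
ft_force: [0.9, 3.2, 0.7]
width: 0.009
grasp_force: 1.1
```

```bash
python3 -c "
from h import *;show()"
```

```text
t 10.3 tip box mm [-18.6   1.4 184.1] toolx in box 1.0 -0.002 toolz [-0.  0. -1.] F [0.85 3.18 0.66] w 0.008593183649392587 q [-0.11 -0.03  1.71  0.    1.45 -0.17]
```

step_arm:
  series:
    - [-5,0,6,0,0,0,1]
    - [-5,0,7,0,0,0,1]
    - [-5,0,7,0,0,0,1]
    - [-4,0,7,0,0,0,1]
    - [-4,0,7,0,0,0,1]
    - [-3,0,7,0,0,0,1]
    - [-3,0,6,0,0,0,1]
    - [-3,0,6,0,0,0,1]

```text
time_s: 11.1
tcp_pos: [0.5372, -0.0396, 0.2153]
eef_rot: [0.686, 0.728, -0.0, 0.0]
ft_force: [0.1, 2.0, 1.3]
width: 0.005
grasp_force: 0.9
```

step_arm:
  series:
    - [-2,0,5,0,0,0,1]
    - [-1,0,5,0,0,0,1]
    - [-1,0,4,0,0,0,1]
    - [-1,0,4,0,0,0,1]
    - [-1,0,4,0,0,0,1]
    - [0,0,3,0,0,0,1]
    - [0,0,3,0,0,0,1]
    - [0,0,2,0,0,0,1]

```text
time_s: 11.9
tcp_pos: [0.5376, -0.0454, 0.1856]
eef_rot: [0.686, 0.728, 0.0, 0.0]
ft_force: [-0.6, -0.5, 2.3]
width: 0.005
grasp_force: 0.9
```

```bash
python3 -c "
from h import *;show()"
```

```text
t 11.9 tip box mm [-56.3   1.3 101.6] toolx in box 1.0 -0.002 toolz [ 0. -0. -1.] F [-0.62 -0.51  2.3 ] w 0.004969480866540752 q [-0.18  0.06  1.79 -0.    1.3  -0.24]
```

step_arm:
  series:
    - [0,0,2,0,0,0,1]
    - [0,0,2,0,0,0,1]
    - [0,0,2,0,0,0,1]
    - [0,0,2,0,0,0,1]
    - [0,0,1,0,0,0,1]
    - [0,0,1,0,0,0,1]
    - [0,0,1,0,0,0,1]
    - [0,0,1,0,0,0,1]

```text
time_s: 12.7
tcp_pos: [0.5376, -0.0454, 0.1743]
eef_rot: [0.686, 0.728, -0.0, 0.0]
ft_force: [-4.9, -0.6, 13.8]
width: 0.011
grasp_force: 6.6
```

```bash
python3 -c "
from h import *;show()"
```

```text
t 12.7 tip box mm [-56.3   1.3  90.3] toolx in box 1.0 -0.002 toolz [ 0. -0. -1.] F [-4.94 -0.57 13.77] w 0.010592212473282143 q [-0.18  0.07  1.8  -0.    1.28 -0.24]
```

One more mm to seat it, then lift clear and look.

step_arm:
  series:
    - [0,0,1,0,0,0,1]
    - [0,0,0,0,0,0,1]

```text
time_s: 12.9
tcp_pos: [0.5376, -0.0454, 0.1743]
eef_rot: [0.686, 0.728, -0.0, 0.0]
ft_force: [-6.3, -0.6, 13.8]
width: 0.005
grasp_force: 7.3
```

step_arm:
  series:
    - [0,0,-5,0,0,0,1]
    - [0,0,-20,0,0,0,1]
    - [0,0,-40,0,0,0,1]
    - [0,0,-40,0,0,0,1]
    - [0,0,-40,0,0,0,1]
    - [0,0,-40,0,0,0,1]
    - [0,0,-15,0,0,0,1]
    - [0,0,0,0,0,0,1]

```text
time_s: 13.7
tcp_pos: [0.5384, -0.0454, 0.3754]
eef_rot: [0.685, 0.728, 0.001, 0.002]
ft_force: [0.5, 0.1, -1.5]
width: 0.005
grasp_force: 0.0
```

```bash
python3 -c "
from h import *;show()
from station import r;import cv2
cv2.imwrite('pics/s3.png',cv2.resize(r.capture('scene')['pixels'][100:320,200:440,::-1],None,fx=2.5,fy=2.5))"
```

```text
t 13.7 tip box mm [-5.640e+01  1.000e-01  2.914e+02] toolx in box 1.0 -0.002 toolz [ 0.005 -0.001 -1.   ] F [ 0.52  0.08 -1.53] w 0.004606176102800383 q [-0.18 -0.05  1.55  0.    1.64 -0.24]
```

View pics/s3.png

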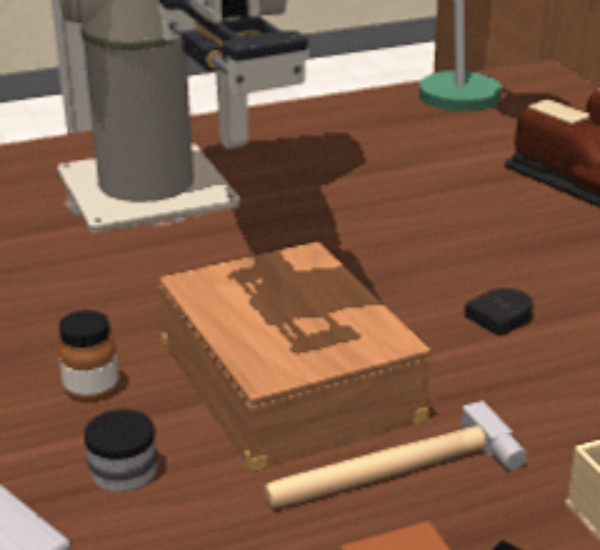

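The picture shows the cover flat on the rim, with its corners at about (162,280), (318,243), (428,352) and (252,403). It held 13.8 N at 90.3 mm without moving, while swinging it took only 2–4 N, so it is on its stop. The jar, stack, hammer and heel are where they were, and the robot is clear.

```bash
python3 -c "
from station import r
print(r.hand_in())"
```

```text
the job is handed in; nothing more can be done
None
```

I pushed the flap down flat first, then swung the cover slowly shut onto its stop. The jar, tin stack, hammer and heel look unmoved in the last picture, and I handed the job in at about 14 s with the arm clear.

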